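# Put a spare cell away in the lidded case

### The arm

A 6-joint arm with a two-finger parallel gripper is mounted at the origin on a cart in front of the work surface, level with it; the furniture and walls round the work are solid. World frame = base frame: x ahead of the robot, y to its left, z up, the work surface at z = 0. Lengths are in m, angles in rad, forces in N, time in s.
With the tool pointing down it reaches from about 0.3 to 0.775 m from the base axis. Payload 14.6 kg.
Tool frame: the origin (TCP) lies at the very end of the fingers, on their centre line; the grasp point (between the pads) lies 19 mm behind it; z points along the fingers, y is the line along which they close (so a half turn about z gives the same grasp; the last joint's range is limited). The gripper opens to 94 mm and grips with 3 to 60 N. Pads are 16 mm wide; open, the fingers measure 119 mm over their backs; the gripper's body (75 mm by 177 mm) begins 78 mm behind the grasp point.
Start: joints at [-0.067, 0.3, 1.521, -0, 1.321, -0.067], TCP at [0.55, -0, 0.205] pointing down, gripper open.
Joint ranges: [-3.03, 3.03], [-0.79, 2.21], [0.23, 2.52], [-1.04, 4.18], [0, 3.07], [-2.55, 2.55]. Speed limits (rad/s): [2.22, 2.22, 2.57, 3.14, 3.14, 3.14].

### API

Orientations are given as [roll, pitch, yaw] about the fixed x, y, z axes, in that order (R = Rz(yaw) Ry(pitch) Rx(roll)).
In Python, from station import ctrl, cams gives the robot as it stands. The module is installed in compiled form; this text tells all that it offers.
- The arm moves only by the tool arm_command, never from a script. Its argument "plan" is a list that holds one entry, the list of rows, each a list of 7 numbers: the shift along the tool's x, y, z in mm, then the turn, a rotation vector about the tool's x, y, z in rad, then the closure, from -1 (fully open) to 1 (shut). A call has 1 to 12 rows; each row is the pose to reach, as a shift and turn from the pose commanded when the call began, along the tool's axes at that moment; what a row does not reach only later rows make up. A row lasts 1/10 s, in which the tool goes at most 50 mm and 8.59 degrees, less where a joint would pass 70% of its speed; a pose out of reach is approached as far as the arm can. A call with a gripper value outside its range is refused whole. The fingers move at their own pace and stop on an object; "squeeze" is the grip in N (left out, the last holds). Time passes only in rows, so rows that repeat a pose let the fingers close. It gives the time, the measured TCP pose, the force, the opening and the grip force at its end, in the units of the state.
- ctrl.get_obs(): the state, without advancing time (a new reading comes with each control period).
- cams.camera(name): name is "scene" or "side" or "wrist"; returns (picture, depth): 400x640x3 uint8, blue, green, red; 400x640 float32, m along the optical axis (not along the pixel's ray), 0 where there is no reading.
- cams.camera_info(name): a dict with "fx", "fy", "cx", "cy" (pixels), "world_to_cam" (4x4, takes a point from world to camera coordinates). Camera axes: x right, y down, z forward; pixel columns grow to the right and rows downward; lengths in m; the calibration is good to about 2 mm. A picture is of the moment at which its call begins: read the wrist's pose just before it. camera_info takes no time and is no camera call; for the wrist camera it gives the pose at the moment of the call.
- ctrl.hand_in(): hands the job in; it is judged then, once.
The state is a dict: "time_s": time; "qpos": joint angles; "joint_vel": joint speeds; "tau": joint torques, N m; "ee_pos": TCP position; "eef_rot": TCP orientation; "force": force on the tool from outside, world axes, zero at the start; "moment": the same for the moment, N m; "grip_width": finger opening in m; "grip_force": force on a finger pad.
Only numpy, scipy, OpenCV 4.12 (cv2) and the standard library are available. Lean on these libraries where they do the work, as an engineer would, in place of code of your own. Each camera call takes 0.05 s, during which the arm holds its last target. There are 200 camera calls.

### The job

First swing the blue lid of the small grey case up by its orange tab until it leans back past upright and stays open by itself. Then take the blue cell out of the black stand, lower it onto its side on the green mat without letting it topple, and let go of it there. Finally take it again from above and lay it flat in the long recess inside the open case, leaving the green cell standing in the stand.

Things in the scene. Friction and masses are not known exactly. Their poses are not given: they have to be found in the camera images.
- case: Grey case, fixed, 130 (x) x 150 (y) x 56 mm, walls 4 mm, with a blue lid hinged along its far (+x) rim. Origin under its centre; x points to the hinge, y along the hinge, z up. A black insert inside, its top 22 mm above the table, has one recess: 75 mm along the case's x, 25 mm along its y, 6 mm deep. The rim stands 34 mm above the insert.
- case_lid (a joint): Hinge of the blue lid (133 mm deep, 154 mm wide, 8 mm thick, about 0.2 kg, nearly free of friction): 0 closed, grows as it opens, stop at 2.0 rad. Upright is about 1.57; let go before that it falls shut, past it, it falls back on its stop and stays.
- case_lid_hinge (a point): Middle of the lid's hinge axis (the axis is the case's y), at the far rim, 56 mm above the table. Axes as the case's.
- lid_tab (a point): Middle of the grip part of the orange tab that sticks out 45 mm from the middle of the lid's front edge: 16 mm wide along the hinge direction, 10 mm thick; the point is 15 mm from its tip and 169 mm from the hinge axis, 4.5 mm above it when closed. The point turns with the lid.
- bay (a point): Middle of the floor of the recess in the case, 16 mm above the table; axes as the case's. A cell lying in the recess has its middle 9 mm above this point, its axis along the case's x (either way round), and stands 12 mm proud of the insert.
- stand: Black stand on an aluminium foot, fixed, 64 (x) x 126 (y) x 22 mm, with two wells side by side along its y, 60 mm apart, 24 mm square and 14 mm deep (floor 8 mm above the table). Each holds one standing cell, blue or green, either way round. Origin under its centre, z up.
- mat: Green mat, fixed, 120 (x) x 160 (y) x 3 mm. Origin under its centre.
- cell_b: Blue cell, 18 mm thick, 65 mm long, about 46 g; its own y axis is its length. It starts standing in a well of the stand with y up, its lower end on the well's floor. It does not roll. Its origin lies on its side face; see cell_b_mid for its middle.
- cell_b_mid (a point): Middle of the blue cell; axes as the cell's (y along its length).
- cell_a_mid (a point): Middle of the green cell, as the blue one, standing in the other well; it stays there.
- cell_a: Green cell, same size, standing in the stand with its own y axis up.

How it is judged:
By the outcome, as a careful person would: the job done as asked, in the order asked, and still so for the second after the job is handed in, with the robot touching nothing.
It also fails if it takes over 72 s, if anything falls off the work surface, if the arm or the gripper's body presses on something with over 40 N, if the wrist force passes 120 N, or if a joint passes its speed limit or range.

## Working session

There is one attempt and no reset: what is moved stays moved. The work goes in short steps, Python scripts to look and compute and a tool call to move; the robot and the scene stay as the last step left them, time stands still between calls to the robot, and variables do not carry over. Pictures are saved under pics/ and viewed, at most 12 in all, crops included, and the job is handed in when it is done.

Besides the shell and the picture viewer there is one more tool, called after ">>>" as a command line: name --argument value ..., lists and objects as JSON in quotes. arm_command: Moves the arm, as the interface text tells. Its arguments: {"type":"object","properties":{"plan":{"type":"array"},"squeeze":{"type":"number"}},"required":["plan"]}

```bash
mkdir -p pics
cat > h.py <<'E'
import numpy as np, cv2
from station import ctrl, cams
from scipy.spatial.transform import Rotation as R
def shot(n):
    i=cams.camera_info(n); p,d=cams.camera(n); return p,d,i
def world(i,u,v,z):
    """depth z along axis -> world"""
    c=np.stack([(u-i['cx'])/i['fx']*z,(v-i['cy'])/i['fy']*z,z,np.ones_like(z)],-1)
    return (c@np.linalg.inv(i['world_to_cam']).T)[...,:3]
def cloud(d,i):
    v,u=np.mgrid[:d.shape[0],:d.shape[1]]; return world(i,u,v,d.astype(float))
def plane(i,u,v,h):
    """cast ray onto z=h"""
    M=np.linalg.inv(i['world_to_cam']); r=M[:3,:3]@[(u-i['cx'])/i['fx'],(v-i['cy'])/i['fy'],1]; o=M[:3,3]
    return o+r*(h-o[2])/r[2]
E
python3 - <<'E'
from h import *
o=ctrl.get_obs(); print(o)
for n in("scene","side"):
    p,d,i=shot(n); cv2.imwrite(f'pics/{n}0.png',p); np.savez(f'{n}0.npz',p=p,d=d); print(n,np.linalg.inv(i['world_to_cam']).round(3).tolist())
E
```

```text
{'time_s': 0.0, 'qpos': array([-6.65572394e-02,  3.00462546e-01,  1.52159832e+00, -2.03790303e-05,
        1.32068221e+00, -6.65840120e-02]), 'joint_vel': array([-1.50746414e-04, -7.10735124e-04,  7.20888661e-04, -1.10239099e-03,
        1.95323113e-03, -1.97501445e-05]), 'tau': array([-1.53750298e-03, -5.31805658e+01, -3.52735734e+01,  7.07558286e-02,
        2.43994006e-02, -4.79655944e-05]), 'ee_pos': array([5.49734164e-01, 3.29488772e-05, 2.04883728e-01]), 'eef_rot': array([-3.14044347e+00, -5.68478548e-05,  1.57082812e+00]), 'force': array([-0.22603914,  0.41419701,  0.07145721]), 'moment': array([-0.02730788,  0.00271926,  0.03179449]), 'grip_force': 0.0, 'grip_width': 0.09393587162050589}
scene [[0.911, -0.177, 0.372, 0.216], [-0.412, -0.425, 0.806, -0.602], [0.016, -0.888, -0.46, 0.45], [0.0, 0.0, 0.0, 1.0]]
side [[-0.85, -0.345, 0.398, 0.156], [-0.526, 0.532, -0.663, 0.666], [0.017, -0.773, -0.634, 0.647], [0.0, 0.0, 0.0, 1.0]]
```

View pics/scene0.png

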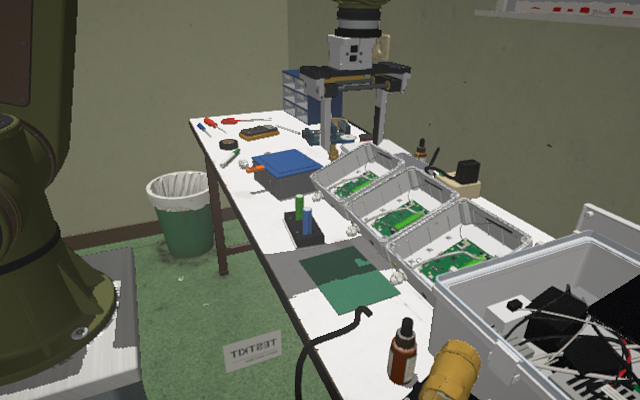

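View pics/side0.png

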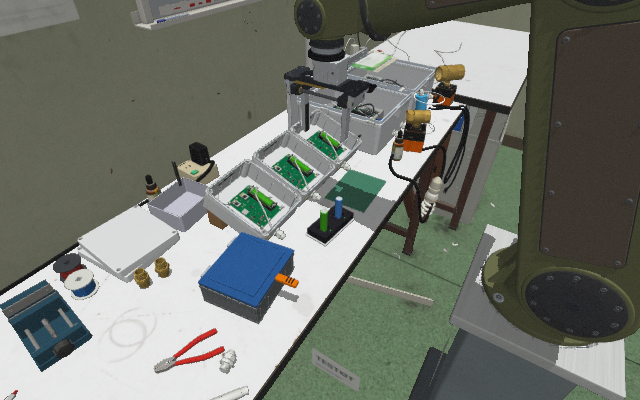

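The scene view shows the closed case at (285,172) with its tab at (257,169), the stand at (303,225) holding green (299,208) and blue (307,220), and the mat at (350,280). In the side view the lid is at (248,270), the tab at (287,282), green at (324,220), blue at (339,208) and the mat at (357,190). Grey bins stand close behind (+x of) the stand and mat.

```bash
cat > m.py <<'E'
from h import *
rois={'scene':dict(tab=(240,158,275,180),lid=(248,140,330,185),green=(290,188,304,225),blue=(300,200,316,240),mat=(290,235,405,318)),
'side':dict(tab=(270,270,305,292),lid=(195,228,300,312),green=(315,203,331,236),blue=(332,192,346,222),mat=(320,165,390,215))}
hsv={'tab':((4,120,100),(20,255,255)),'lid':((95,120,50),(125,255,255)),'green':((40,100,60),(75,255,255)),'blue':((95,60,60),(125,255,255)),'mat':((60,80,30),(95,255,255))}
for n in rois:
    f=np.load(f'{n}0.npz'); i=cams.camera_info(n); C=cloud(f['d'],i); H=cv2.cvtColor(f['p'],cv2.COLOR_BGR2HSV)
    for k,(a,b,c,e) in rois[n].items():
        m=cv2.inRange(H,*map(np.array,hsv[k])); w=np.zeros_like(m); w[b:e,a:c]=m[b:e,a:c]; w[f['d']==0]=0
        P=C[w>0]
        if not len(P): print(n,k,'none'); continue
        print(n,k,len(P),'p2',np.percentile(P,2,0).round(4),'med',np.median(P,0).round(4),'p98',np.percentile(P,98,0).round(4))
        if k in('lid','mat'):
            t=P[abs(P[:,2]-(np.percentile(P[:,2],90 if k=='lid' else 50)))<.006]
            r=cv2.minAreaRect((t[:,:2]*1000).astype(np.float32)); print('   rect',r,'corners',cv2.boxPoints(r).round(0).tolist(),'z',t[:,2].mean().round(4))
        if k in('green','blue'):
            t=P[P[:,2]>np.percentile(P[:,2],98)-.004]; print('   top',len(t),t.mean(0).round(4),t.min(0).round(4),t.max(0).round(4))
E
python3 m.py
```

```text
scene tab 91 p2 [0.4263 0.2929 0.0327] med [0.4491 0.2988 0.0632] p98 [0.4698 0.3878 0.066 ]
scene lid 1105 p2 [0.4702 0.2391 0.062 ] med [0.5311 0.302  0.0652] p98 [0.5987 0.3865 0.0671]
   rect ((535.2396240234375, 314.59063720703125), (131.52809143066406, 154.06439208984375), 7.694962978363037) corners [[460.0, 382.0], [480.0, 229.0], [611.0, 247.0], [590.0, 400.0]] z 0.0649
scene green 146 p2 [0.4777 0.0905 0.021 ] med [0.4821 0.0933 0.0478] p98 [0.4898 0.101  0.0721]
   top 18 [0.4831 0.0945 0.0708] [0.4781 0.091  0.0682] [0.4897 0.1038 0.0735]
scene blue 226 p2 [0.4708 0.0306 0.0186] med [0.4766 0.034  0.0447] p98 [0.486  0.0688 0.0724]
   top 21 [0.4772 0.0352 0.0713] [0.4709 0.0302 0.0691] [0.4867 0.0434 0.073 ]
scene mat 2160 p2 [ 0.4432 -0.1774  0.001 ] med [ 0.4991 -0.1409  0.0026] p98 [ 0.5572 -0.0712  0.0042]
   rect ((498.60546875, -100.38439178466797), (119.55143737792969, 158.9207305908203), 2.3281302452087402) corners [[436.0, -23.0], [442.0, -182.0], [562.0, -177.0], [555.0, -19.0]] z 0.0026
side tab 174 p2 [0.4238 0.2969 0.0563] med [0.4464 0.3082 0.0637] p98 [0.46
[... 245 characters left out ...]
477.0, 233.0], [609.0, 251.0], [588.0, 403.0]] z 0.0644
side green 140 p2 [0.4674 0.0988 0.0171] med [0.4805 0.1078 0.0446] p98 [0.4909 0.1116 0.0715]
   top 16 [0.4816 0.1066 0.0703] [0.4765 0.0991 0.0677] [0.4928 0.1114 0.073 ]
side blue 141 p2 [0.4693 0.0276 0.01  ] med [0.475  0.0482 0.0455] p98 [0.4885 0.0521 0.0725]
   top 17 [0.4765 0.0466 0.0715] [0.4696 0.0388 0.0688] [0.4862 0.0513 0.0737]
side mat 1369 p2 [ 0.4406 -0.1723 -0.0008] med [ 0.4938 -0.0936  0.0016] p98 [ 0.554  -0.0218  0.004 ]
   rect ((497.4956359863281, -97.59443664550781), (118.5781021118164, 160.47088623046875), 2.1363673210144043) corners [[435.0, -20.0], [441.0, -180.0], [560.0, -176.0], [554.0, -15.0]] z 0.0016
```

>>> arm_command --plan '[[[303, -112, 85, 0, 0, -1.705, -1], [303, -112, 85, 0, 0, -1.705, -1], [303, -112, 85, 0, 0, -1.705, -1], [303, -112, 85, 0, 0, -1.705, -1], [303, -112, 85, 0, 0, -1.705, -1], [303, -112, 85, 0, 0, -1.705, -1], [303, -112, 85, 0, 0, -1.705, -1], [303, -112, 85, 0, 0, -1.705, -1], [303, -112, 85, 0, 0, -1.705, -1], [303, -112, 85, 0, 0, -1.705, -1], [303, -112, 85, 0, 0, -1.705, -1], [303, -112, 85, 0, 0, -1.705, -1]]]' --squeeze 5

```text
time_s: 1.3
ee_pos: [0.4378, 0.3029, 0.1201]
eef_rot: [-3.141, -0.001, -3.002]
force: [1.2, -0.3, -0.3]
grip_width: 0.0943
grip_force: 0.0
```

Run:
```python
from h import *
p,d,i=shot('wrist'); cv2.imwrite('pics/w1.png',p)
C=cloud(d,i); H=cv2.cvtColor(p,cv2.COLOR_BGR2HSV)
m=cv2.inRange(H,(4,120,100),(20,255,255)); 
n,l,s,c=cv2.connectedComponentsWithStats(m)
for k in range(1,n):
    if s[k,4]>150:
        P=C[(l==k)&(d>0)]; print(s[k],np.percentile(P,[2,50,98],axis=0).round(4).tolist())
print(np.linalg.inv(i['world_to_cam']).round(3).tolist()); o=ctrl.get_obs(); print(o['ee_pos'],o['eef_rot'],o['qpos'])
```

```text
[311 192  18  12 199] [[0.4241, 0.2959, 0.06], [0.4279, 0.3028, 0.0654], [0.4333, 0.3097, 0.0671]]
[311 220  17  23 383] [[0.4483, 0.2995, 0.0645], [0.4582, 0.307, 0.0658], [0.4694, 0.3145, 0.0671]]
[[-0.14, 0.949, 0.282, 0.355], [0.99, 0.135, 0.039, 0.292], [-0.001, 0.284, -0.959, 0.3], [0.0, 0.0, 0.0, 1.0]]
[0.43782534 0.30293393 0.12014317] [-3.14134881e+00 -5.76651927e-04 -3.00097017e+00] [ 5.36476001e-01  3.48284078e-01  1.66649296e+00 -2.91104618e-06
  1.12744170e+00 -1.17494163e+00]
```

View pics/w1.png

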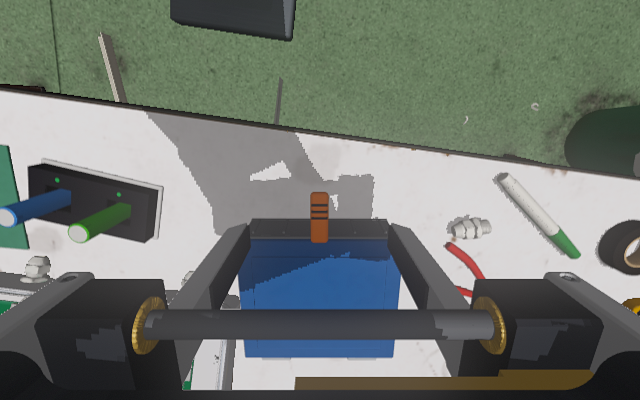

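The tab is centred between the fingers at (319,217), and the wrist depth agrees with the earlier measurement. The cells are at (35,208) blue and (100,222) green.

>>> arm_command --plan '[[[0, 1, 40, 0, 0, 0, -1], [0, 1, 77, 0, 0, 0, -1], [0, 1, 77, 0, 0, 0, -1], [0, 1, 77, 0, 0, 0, 1], [0, 1, 77, 0, 0, 0, 1], [0, 1, 77, 0, 0, 0, 1], [0, 1, 77, 0, 0, 0, 1], [0, 1, 77, 0, 0, 0, 1], [0, 1, 77, 0, 0, 0, 1], [0, 1, 77, 0, 0, 0, 1]]]' --squeeze 5

```text
time_s: 2.35
ee_pos: [0.4379, 0.304, 0.0436]
eef_rot: [3.142, 0.0, -3.007]
force: [-0.0, -0.7, -0.2]
grip_width: 0.0417
grip_force: 0.0
```

>>> arm_command --plan '[[[0, 0, 0, 0, 0, 0, 1], [0, 0, 0, 0, 0, 0, 1], [0, 0, 0, 0, 0, 0, 1], [0, 0, 0, 0, 0, 0, 1], [0, 0, 0, 0, 0, 0, 1], [-1, 0, -12, 0, 0, 0, 1], [-3, 0, -25, 0, 0, 0, 1], [-5, 0, -38, 0, 0, 0, 1], [-9, 0, -50, 0, 0, 0, 1], [-13, 0, -62, 0, 0, 0, 1], [-19, 0, -73, 0, 0, 0, 1]]]' --squeeze 5

```text
time_s: 3.45
ee_pos: [0.4568, 0.3059, 0.1179]
eef_rot: [-3.141, -0.0, -3.007]
force: [-0.2, -6.0, -0.3]
grip_width: 0.016
grip_force: 5.0
```

Run:
```python
from h import *
p,d,i=shot('side'); cv2.imwrite('pics/s2.png',p[150:350,150:450])
o=ctrl.get_obs(); print(o['ee_pos'],o['eef_rot'],o['force'],o['grip_width'],o['grip_force'])
```

```text
[0.45803094 0.30621139 0.11969886] [-3.14124981e+00  1.89194111e-03 -3.00763922e+00] [ -3.48072735 -10.27524426   3.93219152] 0.01593984184579139 4.983483552932739
```

View pics/s2.png

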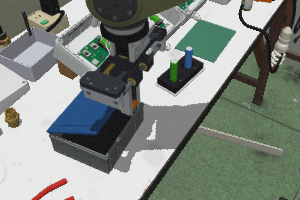

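The crop shows the lid held by the tab and partly raised (edge near (85,110)). I'll continue the arc.

>>> arm_command --plan '[[[-13, -1, -22, 0, 0, 0, 1], [-29, -1, -41, 0, 0, 0, 1], [-48, -1, -58, 0, 0, 0, 1], [-70, -1, -71, 0, 0, 0, 1], [-93, -1, -82, 0, 0, 0, 1], [-117, -1, -88, 0, 0, 0, 1], [-143, -1, -91, 0, 0, 0, 1], [-168, -1, -91, 0, 0, 0, 1], [-193, -1, -86, 0, 0, 0, 1], [-193, -1, -86, 0, 0, 0, 1]]]' --squeeze 5

```text
time_s: 4.5
ee_pos: [0.6497, 0.3322, 0.2024]
eef_rot: [3.14, 0.001, -3.007]
force: [0.5, 0.6, -1.1]
grip_width: 0.0161
grip_force: 5.0
```

Run:
```python
from h import *
p,d,i=shot('side'); cv2.imwrite('pics/s3.png',p[100:350,100:450])
o=ctrl.get_obs(); print(o['ee_pos'],o['eef_rot'],o['force'],o['grip_width'],o['grip_force'],o['qpos'])
```

```text
[0.64872961 0.33206427 0.20272108] [ 3.14032196e+00  4.28808663e-04 -3.00720351e+00] [-0.22803909  3.32760732 -1.19328446] 0.016091774401072335 5.0001223012804985 [ 4.22447351e-01  7.29876777e-01  8.92644746e-01  1.09803422e-03
  1.51829903e+00 -1.28279558e+00]
```

View pics/s3.png

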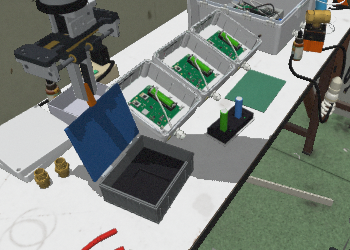

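The lid leans past upright with the tab held at (90,95). I'll carry it slightly further, let go and clear upward.

>>> arm_command --plan '[[[-14, 0, 4, 0, 0, 0, 1], [-14, 0, 4, 0, 0, 0, -0.2], [-14, 0, 4, 0, 0, 0, -0.2], [-14, 0, 4, 0, 0, 0, -0.2], [-14, 0, 4, 0, 0, 0, -0.2], [-14, 0, 4, 0, 0, 0, -0.2], [0, 0, -30, 0, 0, 0, -0.2], [30, 0, -60, 0, 0, 0, -0.2], [60, 0, -60, 0, 0, 0, -0.2], [60, 0, -60, 0, 0, 0, -0.2]]]'

```text
time_s: 5.55
ee_pos: [0.5861, 0.3234, 0.2642]
eef_rot: [3.141, 0.001, -3.006]
force: [1.0, 0.2, -0.1]
grip_width: 0.0562
grip_force: 0.0
```

```bash
cat >> h.py <<'E'
def delta(pos,Rt):
    """shift mm and rotvec in tool axes from measured pose to target"""
    o=ctrl.get_obs(); A=R.from_euler('xyz',o['eef_rot'])
    print('t',o['time_s'].__round__(2),'pos',o['ee_pos'].round(4),'w',round(float(o['grip_width']),4),'q',o['qpos'].round(2),'F',o['force'].round(1))
    print('shift',((A.inv().apply(np.array(pos)-o['ee_pos']))*1000).round(1),'rot',(A.inv()*Rt).as_rotvec().round(3))
def tool(tilt,az=0,flip=False):
    """tool leaning forward by tilt, pointing down/ahead, closing across"""
    z=np.array([np.sin(tilt)*np.cos(az),np.sin(tilt)*np.sin(az),-np.cos(tilt)]); y=np.array([-np.sin(az),np.cos(az),0])*(-1 if flip else 1)
    return R.from_matrix(np.c_[np.cross(y,z),y,z])
E
python3 - <<'E'
from h import *
p,d,i=shot('side'); C=cloud(d,i); H=cv2.cvtColor(p,cv2.COLOR_BGR2HSV)
m=cv2.inRange(H,(4,120,100),(20,255,255)); m[:,350:]=0; m[:150]=0 if False else m[:150]
n,l,s,c=cv2.connectedComponentsWithStats(m)
for k in range(1,n):
    if s[k,4]>30: P=C[(l==k)&(d>0)]; print(s[k],np.median(P,0).round(3))
delta([.40,.0415,.20],tool(np.pi/4))
E
```

```text
[169 184  19  23 199] [0.668 0.339 0.199]
t 5.6 pos [0.5876 0.3234 0.2637] w 0.0563 q [ 0.45  0.55  1.03  0.    1.55 -1.26] F [-0.3 -1.  -0.7]
shift [ 223.9 -254.1   63.4] rot [ 0.053 -0.783  0.128]
```

The lid rests on its stop, tab at (0.668, 0.339, 0.199). Next I go to the tilted pre-grasp in front of the blue cell.

>>> arm_command --plan '[[[224, -254, 63, 0.053, -0.783, 0.128, -0.2], [224, -254, 63, 0.053, -0.783, 0.128, -0.2], [224, -254, 63, 0.053, -0.783, 0.128, -0.2], [224, -254, 63, 0.053, -0.783, 0.128, -0.2], [224, -254, 63, 0.053, -0.783, 0.128, -0.2], [224, -254, 63, 0.053, -0.783, 0.128, -0.2], [224, -254, 63, 0.053, -0.783, 0.128, -0.2], [224, -254, 63, 0.053, -0.783, 0.128, -0.2], [224, -254, 63, 0.053, -0.783, 0.128, -0.2], [224, -254, 63, 0.053, -0.783, 0.128, -0.2], [224, -254, 63, 0.053, -0.783, 0.128, -0.2]]]'

```text
time_s: 6.7
ee_pos: [0.4009, 0.0405, 0.2]
eef_rot: [-3.141, 0.785, 3.138]
force: [1.3, -0.6, 0.3]
grip_width: 0.0564
grip_force: 0.0
```

Run:
```python
from h import *
p,d,i=shot('wrist'); cv2.imwrite('pics/w4.png',p)
C=cloud(d,i); H=cv2.cvtColor(p,cv2.COLOR_BGR2HSV)
for k,lo,hi in(('green',(40,100,60),(75,255,255)),('blue',(95,60,60),(125,255,255))):
    m=cv2.inRange(H,lo,hi); n,l,s,c=cv2.connectedComponentsWithStats(m)
    for j in range(1,n):
        P=C[(l==j)&(d>0)]
        if s[j,4]>150 and len(P) and abs(np.median(P[:,1]))<.15: print(k,s[j],np.percentile(P,[2,50,98],axis=0).round(4).tolist())
g=np.array([.478,.0415,.045])+.006*np.array([.707,0,-.707])
delta(g,tool(np.pi/4))
```

```text
green [258   4  77   5 223] [[0.6417, -0.1134, -0.5315], [0.6443, -0.0459, -0.5232], [0.6511, 0.0694, -0.5118]]
green [362 116  17  43 514] [[0.4761, 0.0935, 0.0194], [0.478, 0.1004, 0.0485], [0.4821, 0.1091, 0.0737]]
green [253 183  40  37 673] [[0.6243, -0.0683, 0.0283], [0.6466, -0.0387, 0.044], [0.6876, -0.01, 0.0665]]
green [355 182  49  40 862] [[0.6211, 0.1055, 0.028], [0.646, 0.1378, 0.0429], [0.6921, 0.1734, 0.0669]]
green [274 184  31  39 466] [[0.629, -0.0363, 0.0307], [0.6757, -0.0029, 0.0485], [0.7085, 0.0143, 0.0615]]
blue [312 111  16  45 614] [[0.4692, 0.0333, 0.0176], [0.4715, 0.0416, 0.0472], [0.4796, 0.051, 0.074]]
t 6.75 pos [0.4013 0.0411 0.2002] w 0.0566 q [ 0.02 -0.45  2.42 -0.05  0.39 -1.51] F [-0.   0.2  1. ]
shift [ 55.5   0.7 170. ] rot [-0.002 -0.    -0.002]
```

View pics/w4.png

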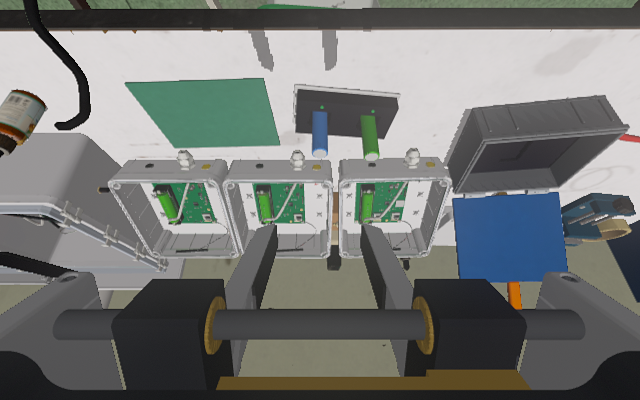

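The view shows blue at (320,133) centred between the fingers, green at (370,137), and the mat at (205,112). Measured centre is about (0.4785, 0.042), top at 73–74 mm.

>>> arm_command --plan '[[[14, 1, 43, 0, 0, 0, 0], [28, 1, 85, 0, 0, 0, 0], [42, 1, 128, 0, 0, 0, 0], [49, 1, 150, 0, 0, 0, 0], [55, 1, 170, 0, 0, 0, 0], [55, 1, 170, 0, 0, 0, 0], [55, 1, 170, 0, 0, 0, 0]]]'

```text
time_s: 7.45
ee_pos: [0.4857, 0.0413, 0.0801]
eef_rot: [3.136, 0.727, -3.141]
force: [-0.7, -1.2, -0.1]
grip_width: 0.0468
grip_force: 0.0
```

Run:
```python
from h import *
p,d,i=shot('wrist'); 
C=cloud(d,i); H=cv2.cvtColor(p,cv2.COLOR_BGR2HSV)
m=cv2.inRange(H,(95,60,60),(125,255,255)); n,l,s,c=cv2.connectedComponentsWithStats(m)
for j in range(1,n):
    P=C[(l==j)&(d>0)]
    if s[j,4]>150 and len(P) and np.median(P[:,0])<.56: print(s[j],np.percentile(P,[2,50,98],axis=0).round(4).tolist())
delta(np.array([.4785,.042,.045])+.006*np.array([.707,0,-.707]),tool(np.pi/4))
```

```text
[ 305  150   27   76 1713] [[0.4691, 0.0335, 0.0187], [0.4713, 0.0419, 0.049], [0.4775, 0.0507, 0.0736]]
t 7.5 pos [0.4856 0.0413 0.0803] w 0.0466 q [ 0.01  0.09  2.32 -1.01  0.   -0.55] F [ 0.4  0.6 -0.4]
shift [28.4  0.6 27.6] rot [ 0.006 -0.058  0.   ]
```

The wrist joint q5 hits its zero limit with this forward lean, so I need another lean direction. I'll fit a simple kinematic model from the poses logged so far and check how close the bins are.

```bash
cat > kin.py <<'E'
import numpy as np
from scipy.optimize import least_squares
from scipy.spatial.transform import Rotation as R
from h import tool
D=[([-.0666,.3005,1.5216,0,1.3207,-.0666],(.5497,0,.2049)),([.5365,.3483,1.6665,0,1.1274,-1.1749],(.4378,.3029,.1201)),
([.4224,.7299,.8926,.001,1.5183,-1.2828],(.6487,.3321,.2027)),([.45,.55,1.03,0,1.55,-1.26],(.5876,.3234,.2637)),
([.02,-.45,2.42,-.05,.39,-1.51],(.4013,.0411,.2002)),([.01,.09,2.32,-1.01,0,-.55],(.4856,.0413,.0803))]
def fk(q,k):
    z0,a2,d4,L,o,a1=k; r=R.from_euler('z',q[0]); p=np.array([0,0,z0])+r.apply([a1,o,0]); r=r*R.from_euler('y',q[1]); p=p+r.apply([0,0,a2])
    r=r*R.from_euler('y',q[2])*R.from_euler('z',q[3]); p=p+r.apply([0,0,d4]); r=r*R.from_euler('y',q[4])*R.from_euler('z',q[5]); return p+r.apply([0,0,L]),r
s=least_squares(lambda k:np.concatenate([fk(q,k)[0]-p for q,p in D]),[.2,.4,.4,.3,.037,0]); K=s.x
lo=np.array([-3.03,-.79,.23,-1.04,0,-2.55]);hi=np.array([3.03,2.21,2.52,4.18,3.07,2.55])
C0=R.from_euler('xyz',[-3.1404,0,1.5708]); OFF=fk(D[0][0],K)[1].inv()*C0
def ik(pos,Rt,n=12,seed=0):
    g=np.random.default_rng(seed); best=None
    def e(q):
        p,r=fk(q,K); return np.r_[(p-pos)*5,((r*OFF).inv()*Rt).as_rotvec()]
    for j in range(n):
        x0=np.clip([.1,.3,2,0,.8,0]+g.normal(0,.7,6),lo+.01,hi-.01)
        t=least_squares(e,x0,bounds=(lo+.02,hi-.02))
        if best is None or t.cost<best.cost: best=t
    return best.x.round(2),best.cost
E
python3 - <<'E'
from kin import *; from h import *
print(K.round(3),abs(s.fun).max(), (OFF).as_rotvec().round(3))
f=np.load('side0.npz');g=np.load('scene0.npz')
for n,f in(('side',f),('scene',g)):
    C=cloud(f['d'],cams.camera_info(n)); C=C[f['d']>0]
    for y in np.arange(-.2,.1,.04):
        P=C[(C[:,1]>y)&(C[:,1]<y+.04)&(C[:,0]>.45)&(C[:,0]<.66)&(C[:,2]>.02)&(C[:,2]<.15)]
        P=P[~((abs(P[:,0]-.48)<.03)&(P[:,1]>-.02))]
        if len(P): print(n,round(y,2),'xmin',np.percentile(P[:,0],2).round(3),'xmin z>.045',P[P[:,2]>.045][:,0].min().round(3),'zmax',P[P[:,0]<.60][:,2].max().round(3))
cell=np.array([.4785,.042,.047])
for nm,P,t in(('pick',cell,.785),('place',np.array([.48,-.09,.013]),.785)):
    for az in(-90,-70,-45,45,70,90):
        for fl in(0,1):
            T=tool(t,np.radians(az),fl); q,c=ik(P+.006*T.apply([0,0,1]),T,6); print(nm,az,fl,q,round(c,5))
E
```

```text
[ 0.161  0.432  0.438  0.257  0.037 -0.004] 0.013430135282014588 [ 0.    -0.     1.571]
side -0.2 xmin 0.566 xmin z>.045 0.565 zmax 0.057
side -0.16 xmin 0.553 xmin z>.045 0.565 zmax 0.058
side -0.12 xmin 0.569 xmin z>.045 0.566 zmax 0.068
side -0.08 xmin 0.567 xmin z>.045 0.566 zmax 0.057
side -0.04 xmin 0.567 xmin z>.045 0.565 zmax 0.058
side 0.0 xmin 0.556 xmin z>.045 0.565 zmax 0.058
side 0.04 xmin 0.57 xmin z>.045 0.566 zmax 0.068
side 0.08 xmin 0.511 xmin z>.045 0.564 zmax 0.061
scene -0.2 xmin 0.558 xmin z>.045 0.565 zmax 0.058
scene -0.16 xmin 0.556 xmin z>.045 0.565 zmax 0.061
scene -0.12 xmin 0.569 xmin z>.045 0.566 zmax 0.07
scene -0.08 xmin 0.567 xmin z>.045 0.565 zmax 0.058
scene -0.04 xmin 0.567 xmin z>.045 0.567 zmax 0.058
scene 0.0 xmin 0.557 xmin z>.045 0.567 zmax 0.058
scene 0.04 xmin 0.571 xmin z>.045 0.568 zmax 0.068
scene 0.08 xmin 0.513 xmin z>.045 0.565 zmax 0.059
pick -90 0 [ 0.36  0.53  1.82 -0.77  1.24  0.79] 0.0
pick -90 1 [ 0.36  0.53  1.82 -0.77  1.24 -2.35] 0.0
pick -70 0 [ 0.39  0.43  1.99 -0.97  1.03  0.69] 0.0
pick -70 1 [ 0.39  0.43  1.99 -0.97  1.03
[... 394 characters left out ...]
1 [-0.35  0.48  1.91  0.79  1.21 -0.81] 0.0
place -90 0 [ 0.11  0.53  1.94 -0.95  1.04  0.77] 0.0
place -90 1 [ 0.11  0.53  1.94 -0.95  1.04 -2.37] 0.0
place -70 0 [ 0.07  0.43  2.05 -1.02  0.84  0.53] 0.00663
place -70 1 [ 0.09  0.44  2.04 -1.02  0.87 -2.53] 0.00916
place -45 0 [-0.07  0.28  2.18 -1.02  0.46  0.04] 0.0252
place -45 1 [-0.06  0.33  2.36  4.16  0.51 -2.01] 0.00653
place 45 0 [-0.63  0.42  2.14  1.16  0.87  2.37] 0.0
place 45 1 [-0.63  0.42  2.14  1.16  0.87 -0.77] 0.0
place 70 0 [-0.62  0.53  1.93  0.85  1.12  2.3 ] 0.0
place 70 1 [-0.62  0.53  1.93  0.85  1.12 -0.84] 0.0
place 90 0 [-0.58  0.63  1.76  0.66  1.31  2.2 ] 0.0
place 90 1 [-0.58  0.63  1.76  0.66  1.31 -0.94] 0.0
```

Plan: lean the hand toward azimuth 60°, where q4, q5 and q6 stay inside their ranges. After picking, spin the tool half a turn about its own axis, which makes the cell horizontal, then lower it. First I back away.

Run:
```python
from kin import *; from h import *
delta([.43,.0,.17],tool(0,np.radians(60),1))
a=np.radians(60)
for P,f in(((.4785,.042,.047),1),((.4785,.042,.12),1),((.475,-.03,.15),1),((.48,-.1,.15),1),((.48,-.1,.15),0),((.48,-.1,.013),0)):
    T=tool(.785,a,f); print(P,f,ik(np.array(P)+.006*T.apply([0,0,1]),T,6))
```

```text
t 7.5 pos [0.4856 0.0413 0.0803] w 0.0466 q [ 0.01  0.09  2.32 -1.01  0.   -0.55] F [ 0.4  0.6 -0.4]
shift [ -18.1  -40.7 -104.2] rot [0.76  0.431 1.988]
(0.4785, 0.042, 0.047) 1 (array([-0.37,  0.33,  2.15,  1.11,  0.9 , -0.68]), np.float64(2.627088814765714e-30))
(0.4785, 0.042, 0.12) 1 (array([-0.37,  0.18,  2.11,  0.99,  0.99, -0.48]), np.float64(2.7964502792502665e-31))
(0.475, -0.03, 0.15) 1 (array([-0.53,  0.18,  2.02,  0.89,  1.14, -0.48]), np.float64(6.006500032588768e-30))
(0.48, -0.1, 0.15) 1 (array([-0.65,  0.26,  1.92,  0.84,  1.23, -0.53]), np.float64(9.908909563872326e-32))
(0.48, -0.1, 0.15) 0 (array([-0.67,  0.26,  1.94,  0.87,  1.23,  2.53]), np.float64(0.0014430956348974464))
(0.48, -0.1, 0.013) 0 (array([-0.65,  0.5 ,  2.  ,  0.95,  1.04,  2.34]), np.float64(7.459623203425552e-31))
```

>>> arm_command --plan '[[[0, 0, -40, 0, 0, 0, 0], [0, 0, -80, 0, 0, 0, 0], [0, 0, -110, 0, 0, 0, 0], [0, 0, -110, 0, 0.2, 0, 0], [0, 0, -110, 0, 0.4, 0, 0], [0, 0, -110, 0, 0.6, 0, 0], [0, 0, -110, 0, 0.6, 0, 0]]]'

```text
time_s: 8.2
ee_pos: [0.4119, 0.0414, 0.1657]
eef_rot: [-3.14, 0.231, -3.14]
force: [-0.1, -0.0, -0.8]
grip_width: 0.0471
grip_force: 0.0
```

Run:
```python
from h import *
delta([.43,.0,.17],tool(0,np.radians(60),1))
```

```text
t 8.2 pos [0.4119 0.0414 0.1657] w 0.0471 q [ 0.01 -0.11  2.08 -0.01  0.93 -1.55] F [-0.1 -0.  -0.8]
shift [-18.5 -41.4  -0. ] rot [0.241 0.141 2.085]
```

Run:
```python
from h import *
T=tool(.785,np.radians(70),1); delta(np.array([.4785,.042,.047])-.1*T.apply([0,0,1]),T)
```

```text
t 8.2 pos [0.4119 0.0414 0.1657] w 0.0471 q [ 0.01 -0.11  2.08 -0.01  0.93 -1.55] F [-0.1 -0.  -0.8]
shift [-30.2 -65.7  56.5] rot [-0.543  0.676  1.905]
```

>>> arm_command --plan '[[[-30, -66, 20, -0.543, 0.676, 1.905, 0], [-30, -66, 20, -0.543, 0.676, 1.905, 0], [-30, -66, 20, -0.543, 0.676, 1.905, 0], [-30, -66, 20, -0.543, 0.676, 1.905, 0], [-30, -66, 20, -0.543, 0.676, 1.905, 0], [-30, -66, 20, -0.543, 0.676, 1.905, 0], [-30, -66, 20, -0.543, 0.676, 1.905, 0], [-30, -66, 20, -0.543, 0.676, 1.905, 0], [-30, -66, 20, -0.543, 0.676, 1.905, 0], [-30, -66, 20, -0.543, 0.676, 1.905, 0], [-30, -66, 20, -0.543, 0.676, 1.905, 0], [-30, -66, 20, -0.543, 0.676, 1.905, 0]]]'

```text
time_s: 9.4
ee_pos: [0.4461, -0.0261, 0.1505]
eef_rot: [2.987, -0.67, 1.561]
force: [0.2, 0.1, 0.1]
grip_width: 0.0472
grip_force: 0.0
```

Run:
```python
from h import *
T=tool(.785,np.radians(70),1); delta(np.array([.4785,.042,.047])-.1*T.apply([0,0,1]),T)
```

```text
t 9.4 pos [ 0.4461 -0.0261  0.1505] w 0.0472 q [-0.53  0.21  1.93  0.69  1.29 -0.76] F [0.2 0.1 0.1]
shift [-19.    4.   27.7] rot [-0.072  0.093  0.261]
```

>>> arm_command --plan '[[[-19, 4, 28, -0.072, 0.093, 0.261, 0], [-19, 4, 28, -0.072, 0.093, 0.261, 0], [-19, 4, 28, -0.072, 0.093, 0.261, 0], [-19, 4, 28, -0.072, 0.093, 0.261, 0], [-19, 4, 28, -0.072, 0.093, 0.261, 0]]]'

```text
time_s: 9.9
ee_pos: [0.4541, -0.0246, 0.1182]
eef_rot: [3.133, -0.781, 1.235]
force: [-0.2, 0.0, 0.4]
grip_width: 0.0468
grip_force: 0.0
```

Run:
```python
from h import *
p,d,i=shot('wrist'); cv2.imwrite('pics/w5.png',p)
C=cloud(d,i); H=cv2.cvtColor(p,cv2.COLOR_BGR2HSV)
m=cv2.inRange(H,(95,60,60),(125,255,255)); n,l,s,c=cv2.connectedComponentsWithStats(m)
for j in range(1,n):
    P=C[(l==j)&(d>0)]
    if s[j,4]>150 and len(P) and np.median(P[:,0])<.56: print(s[j],np.percentile(P,[2,50,98],axis=0).round(4).tolist())
T=tool(.785,np.radians(70),1); delta(np.array([.4785,.042,.047])+.006*T.apply([0,0,1]),T)
```

```text
[311 173  19  43 518] [[0.4698, 0.0322, 0.014], [0.4759, 0.0342, 0.0501], [0.4895, 0.0784, 0.0739]]
t 9.95 pos [ 0.454  -0.0246  0.1183] w 0.0469 q [-0.57  0.29  1.98  0.82  1.23 -0.66] F [-0.1 -0.5 -0.3]
shift [  0.3   0.3 106.6] rot [-0.001  0.004  0.009]
```

View pics/w5.png

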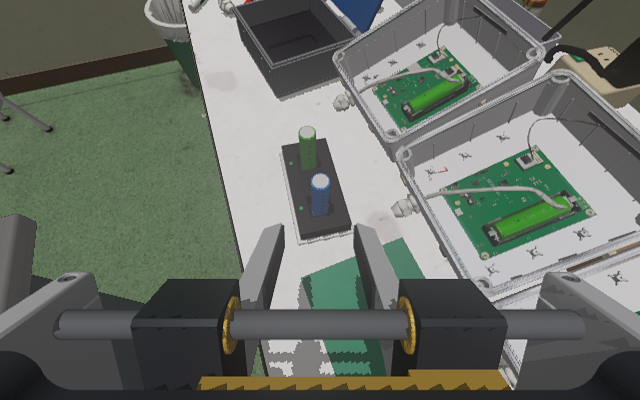

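Blue stands at (320,193), centred between the fingers, with green behind it at (308,150). I'll advance and grip.

>>> arm_command --plan '[[[0, 0, 40, 0, 0, 0, 0], [0, 0, 75, 0, 0, 0, 0], [0, 0, 95, 0, 0, 0, 0], [0, 0, 106, 0, 0, 0, 0], [0, 0, 106, 0, 0, 0, 0], [0, 0, 106, 0, 0, 0, 1], [0, 0, 106, 0, 0, 0, 1], [0, 0, 106, 0, 0, 0, 1], [0, 0, 106, 0, 0, 0, 1], [0, 0, 106, 0, 0, 0, 1], [0, 0, 106, 0, 0, 0, 1]]]' --squeeze 15

```text
time_s: 11.05
ee_pos: [0.4792, 0.0453, 0.0428]
eef_rot: [3.136, -0.782, 1.229]
force: [0.5, -1.6, 4.0]
grip_width: 0.0206
grip_force: 14.8
```

Run:
```python
from h import *
o=ctrl.get_obs(); T=tool(.785,np.radians(70),1); delta(o['ee_pos']+[0,0,.08],T); print(o['grip_force'])
```

```text
t 11.05 pos [0.4792 0.0453 0.0428] w 0.0206 q [-0.4   0.44  2.01  0.97  1.02 -0.73] F [ 0.5 -1.6  4. ]
shift [ 56.4   0.3 -56.8] rot [0.    0.003 0.005]
14.805287844501436
```

>>> arm_command --plan '[[[0, 0, 0, 0, 0, 0, 1], [0, 0, 0, 0, 0, 0, 1], [0, 0, 0, 0, 0, 0, 1]]]' --squeeze 20

```text
time_s: 11.35
ee_pos: [0.4792, 0.0454, 0.0428]
eef_rot: [3.136, -0.782, 1.229]
force: [1.2, -2.9, 6.4]
grip_width: 0.0203
grip_force: 19.8
```

Run:
```python
from h import *
p,d,i=shot('side'); q,d2,i2=shot('scene')
a=cv2.resize(p[175:265,280:380],None,fx=4,fy=4); b=cv2.resize(q[165:255,260:360],None,fx=4,fy=4); cv2.imwrite('pics/c6.png',np.hstack([a,b]))
```

```text
(no output)
```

View pics/c6.png

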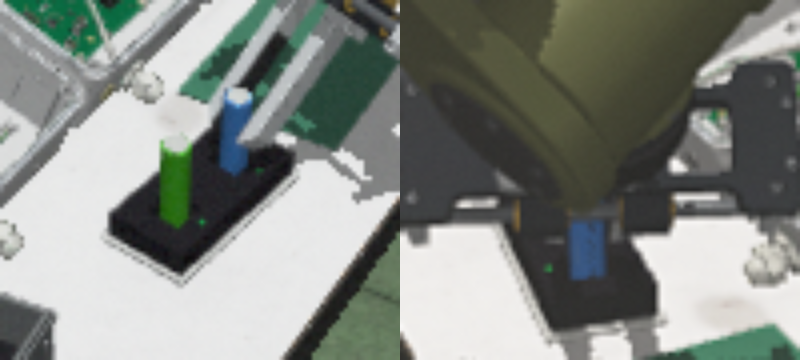

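The side crop (left half) shows blue upright between the pads at (237,130) with green untouched at (175,180). I'll lift.

>>> arm_command --plan '[[[7, 0, -7, 0, 0, 0, 1], [18, 0, -18, 0, 0, 0, 1], [32, 0, -32, 0, 0, 0, 1], [46, 0, -46, 0, 0, 0, 1], [56, 0, -57, 0, 0, 0, 1], [56, 0, -57, 0, 0, 0, 1]]]' --squeeze 20

```text
time_s: 12.05
ee_pos: [0.4789, 0.0451, 0.124]
eef_rot: [3.134, -0.781, 1.231]
force: [0.0, -0.3, -0.8]
grip_width: 0.0201
grip_force: 19.7
```

Run:
```python
from h import *
p,d,i=shot('side'); C=cloud(d,i); H=cv2.cvtColor(p,cv2.COLOR_BGR2HSV)
m=cv2.inRange(H,(95,60,60),(125,255,255)); m[:,:310]=0; m[:,380:]=0; m[:130]=0; m[240:]=0
n,l,s,c=cv2.connectedComponentsWithStats(m)
for j in range(1,n):
    P=C[(l==j)&(d>0)]
    if s[j,4]>30: e=np.linalg.svd(P-P.mean(0),full_matrices=False); print(s[j],np.percentile(P,[2,50,98],axis=0).round(4).tolist(),e[2][0].round(2))
T=tool(.785,np.radians(70),1); delta(np.array([.482,-.10,.095])+.006*T.apply([0,0,1]),T)
```

```text
[336 170  10  26 163] [[0.4679, -0.0335, 0.022], [0.4741, 0.0492, 0.12], [0.511, 0.0519, 0.153]] [ 0.31 -0.66 -0.68]
t 12.1 pos [0.4785 0.0453 0.1229] w 0.0203 q [-0.4   0.27  1.99  0.89  1.13 -0.56] F [ 0.2 -0.1 -0.5]
shift [-116.    52.3  -69.5] rot [0.    0.004 0.006]
```

>>> arm_command --plan '[[[-35, 16, -21, 0, 0, 0, 1], [-70, 31, -42, 0, 0, 0, 1], [-105, 47, -63, 0, 0, 0, 1], [-116, 52, -70, 0, 0, 0, 1], [-116, 52, -70, 0, 0, 0, 1]]]'

```text
time_s: 12.6
ee_pos: [0.4826, -0.0972, 0.0891]
eef_rot: [3.141, -0.782, 1.224]
force: [0.5, 0.6, -0.6]
grip_width: 0.0206
grip_force: 19.7
```

>>> arm_command --plan '[[[0, 0, 0, 0, 0, 0.15, 1], [0, 0, 0, 0, 0, 0.3, 1], [0, 0, 0, 0, 0, 0.45, 1], [0, 0, 0, 0, 0, 0.6, 1], [0, 0, 0, 0, 0, 0.75, 1], [0, 0, 0, 0, 0, 0.9, 1], [0, 0, 0, 0, 0, 1.05, 1], [0, 0, 0, 0, 0, 1.2, 1], [0, 0, 0, 0, 0, 1.35, 1], [0, 0, 0, 0, 0, 1.5, 1], [0, 0, 0, 0, 0, 1.57, 1], [0, 0, 0, 0, 0, 1.57, 1]]]'

```text
time_s: 13.8
ee_pos: [0.4827, -0.0947, 0.0904]
eef_rot: [-2.36, -0.002, -0.344]
force: [0.1, 0.1, -0.5]
grip_width: 0.02
grip_force: 19.7
```

>>> arm_command --plan '[[[0, 0, 0, 0, 0, 0.15, 1], [0, 0, 0, 0, 0, 0.3, 1], [0, 0, 0, 0, 0, 0.45, 1], [0, 0, 0, 0, 0, 0.6, 1], [0, 0, 0, 0, 0, 0.75, 1], [0, 0, 0, 0, 0, 0.9, 1], [0, 0, 0, 0, 0, 1.05, 1], [0, 0, 0, 0, 0, 1.2, 1], [0, 0, 0, 0, 0, 1.35, 1], [0, 0, 0, 0, 0, 1.5, 1], [0, 0, 0, 0, 0, 1.57, 1], [0, 0, 0, 0, 0, 1.57, 1]]]'

```text
time_s: 15.0
ee_pos: [0.4828, -0.0953, 0.0904]
eef_rot: [-3.135, 0.782, -1.908]
force: [0.1, 0.5, -0.1]
grip_width: 0.0203
grip_force: 19.7
```

```bash
cat > blue.py <<'E'
from h import *
def blue(names,xr=(.40,.60),yr=(-.2,.0),zr=(.004,.2)):
    for nm in names:
        p,d,i=shot(nm); C=cloud(d,i); H=cv2.cvtColor(p,cv2.COLOR_BGR2HSV)
        m=(cv2.inRange(H,(98,110,60),(125,255,255))>0)&(d>0)
        for a,r in enumerate((xr,yr,zr)): m&=(C[...,a]>r[0])&(C[...,a]<r[1])
        n,l,s,c=cv2.connectedComponentsWithStats(m.astype(np.uint8))
        for j in range(1,n):
            if s[j,4]>25:
                P=C[l==j]; e=np.linalg.svd(P-P.mean(0),full_matrices=False); print(nm,s[j],np.percentile(P,[2,50,98],axis=0).round(4).tolist(),e[2][0].round(3))
E
python3 - <<'E'
from blue import *
blue(('side','scene')); 
T=tool(.785,np.radians(70),0); delta(np.array([.482,-.10,.03])+.006*T.apply([0,0,1]),T)
E
```

```text
side [352 158  18  14 100] [[0.4757, -0.1113, 0.0877], [0.4836, -0.0786, 0.0992], [0.4992, -0.0599, 0.1028]] [ 0.248  0.961 -0.126]
t 15.1 pos [ 0.4829 -0.0956  0.0904] w 0.02 q [-0.66  0.45  1.83  0.78  1.27  2.43] F [-0.7  0.3 -0.4]
shift [45.7 -0.3 45.8] rot [ 0.001 -0.003  0.01 ]
```

The cell is now close to horizontal. Lowering it.

>>> arm_command --plan '[[[15, 0, 15, 0, 0, 0, 1], [30, 0, 30, 0, 0, 0, 1], [42, 0, 42, 0, 0, 0, 1], [48, 0, 48, 0, 0, 0, 1], [52, 0, 52, 0, 0, 0, 1], [55, 0, 55, 0, 0, 0, 1], [56, 0, 56, 0, 0, 0, 1], [56, 0, 56, 0, 0, 0, 1]]]'

```text
time_s: 15.9
ee_pos: [0.4833, -0.0967, 0.0115]
eef_rot: [-3.135, 0.782, -1.91]
force: [0.2, 0.1, 0.4]
grip_width: 0.0205
grip_force: 19.7
```

Run:
```python
from blue import *
blue(('side','scene')); 
T=tool(.785,np.radians(70),0); delta(np.array([.482,-.10,.0125])+.006*T.apply([0,0,1]),T)
```

```text
side [350 181  18  15 101] [[0.4757, -0.1165, 0.0082], [0.4843, -0.0787, 0.021], [0.4999, -0.0618, 0.0247]] [ 0.238  0.963 -0.125]
t 16.0 pos [ 0.4834 -0.0967  0.0116] w 0.0201 q [-0.66  0.6   1.83  0.82  1.16  2.31] F [ 0.4  0.8 -1. ]
shift [1.9 0.2 2.9] rot [ 0.    -0.003  0.007]
```

>>> arm_command --plan '[[[1, 0, 1, 0, 0, 0, 1], [1.5, 0, 1.5, 0, 0, 0, 1], [2, 0, 2, 0, 0, 0, 1], [2, 0, 2, 0, 0, 0, 1], [2, 0, 2, 0, 0, 0, 1]]]'

```text
time_s: 16.5
ee_pos: [0.4835, -0.0968, 0.0089]
eef_rot: [-3.135, 0.782, -1.91]
force: [-0.4, -1.2, 6.3]
grip_width: 0.0198
grip_force: 21.1
```

Contact at about 6 N. I'll ease the grip so the cell settles, open, and back out along the fingers.

>>> arm_command --plan '[[[2, 0, 0, 0, 0, 0, 1], [2, 0, 0, 0, 0, 0, 1], [2, 0, 0, 0, 0, 0, 0.2], [2, 0, 0, 0, 0, 0, 0.2], [2, 0, 0, 0, 0, 0, 0.1], [2, 0, 0, 0, 0, 0, 0.1], [0, 0, -10, 0, 0, 0, 0.1], [0, 0, -40, 0, 0, 0, 0.1], [0, 0, -80, 0, 0, 0, 0], [0, 0, -120, 0, 0, 0, 0], [0, 0, -120, 0, 0, 0, 0]]]' --squeeze 3

```text
time_s: 17.6
ee_pos: [0.4547, -0.1798, 0.0966]
eef_rot: [-3.128, 0.779, -1.908]
force: [-0.2, 1.0, -0.9]
grip_width: 0.0474
grip_force: 0.0
```

Run:
```python
from blue import *
blue(('side','scene','wrist')); p,d,i=shot('wrist'); cv2.imwrite('pics/w7.png',p)
T=tool(0,np.radians(70),0); delta([.482,-.09,.12],T)
```

```text
side [350 182  21  14 130] [[0.4664, -0.1207, 0.0075], [0.4815, -0.0882, 0.0171], [0.4989, -0.0619, 0.0218]] [ 0.365  0.931 -0.016]
scene [335 273  12  11  47] [[0.4674, -0.1275, 0.0132], [0.4784, -0.1203, 0.0196], [0.4856, -0.1106, 0.0222]] [-0.937 -0.338 -0.09 ]
wrist [310 173  18  40 481] [[0.4664, -0.1271, 0.0147], [0.4819, -0.1017, 0.0207], [0.4984, -0.0663, 0.0223]] [0.336 0.942 0.018]
t 17.8 pos [ 0.4541 -0.1753  0.0928] w 0.0469 q [-0.81  0.49  1.75  0.7   1.37  2.36] F [-1.2 -0.   0.3]
shift [-82.8   2.4  43.9] rot [-0.     0.782  0.006]
```

View pics/w7.png

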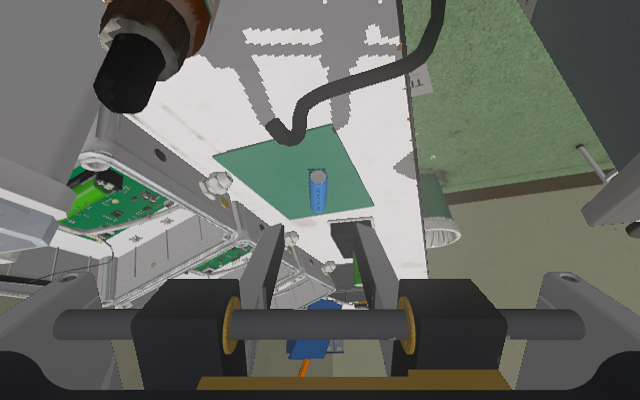

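The cell lies flat on the mat at (318,190), untouched, near (0.482, -0.095) with its axis at about 70°. Next I unwind the wrist and bring the tool to vertical above it.

>>> arm_command --plan '[[[0, 0, -20, 0, 0, -0.15, 0], [-20, 0, -20, 0, 0, -0.3, 0], [-40, 0, -20, 0, 0, -0.45, 0], [-60, 0, -20, 0, 0, -0.6, 0], [-80, 0, -20, 0, 0, -0.75, 0], [-90, 0, -20, 0, 0, -0.9, 0], [-90, 0, -20, 0, 0, -1.05, 0], [-90, 0, -20, 0, 0, -1.2, 0], [-90, 0, -20, 0, 0, -1.35, 0], [-90, 0, -20, 0, 0, -1.5, 0], [-90, 0, -20, 0, 0, -1.6, 0], [-90, 0, -20, 0, 0, -1.6, 0]]]'

```text
time_s: 19.0
ee_pos: [0.4707, -0.1282, 0.1703]
eef_rot: [-2.359, -0.024, -0.321]
force: [-0.8, -0.2, -0.8]
grip_width: 0.0469
grip_force: 0.0
```

Run:
```python
from h import *
delta([.482,-.095,.11],tool(0,np.radians(70),1))
```

```text
t 19.0 pos [ 0.4707 -0.1282  0.1703] w 0.0469 q [-0.72  0.34  1.76  0.72  1.44  0.92] F [-0.8 -0.2 -0.8]
shift [-1.2 17.6 67.5] rot [-0.599 -0.618 -1.448]
```

>>> arm_command --plan '[[[0, 5, 0, -0.05, -0.05, -0.12, 0], [0, 10, 10, -0.1, -0.1, -0.24, 0], [-1, 18, 25, -0.6, -0.618, -1.448, 0], [-1, 18, 40, -0.6, -0.618, -1.448, 0], [-1, 18, 55, -0.6, -0.618, -1.448, 0], [-1, 18, 67, -0.6, -0.618, -1.448, 0], [-1, 18, 67, -0.6, -0.618, -1.448, 0], [-1, 18, 67, -0.6, -0.618, -1.448, 0], [-1, 18, 67, -0.6, -0.618, -1.448, 0], [-1, 18, 67, -0.6, -0.618, -1.448, 0], [-1, 18, 67, -0.6, -0.618, -1.448, 0], [-1, 18, 67, -0.6, -0.618, -1.448, 0]]]'

```text
time_s: 20.2
ee_pos: [0.4819, -0.0955, 0.1105]
eef_rot: [3.14, 0.003, 1.223]
force: [-0.3, -0.1, 0.1]
grip_width: 0.0468
grip_force: 0.0
```

Run:
```python
from blue import *
blue(('wrist',))
delta([.482,-.095,.11],tool(0,np.radians(70),1))
```

```text
wrist [ 312  160   18   66 1154] [[0.4689, -0.1235, 0.0151], [0.4851, -0.0924, 0.0207], [0.5001, -0.0633, 0.0228]] [-0.337 -0.942  0.008]
t 20.25 pos [ 0.4819 -0.0955  0.1105] w 0.0473 q [-0.27  0.27  1.79 -0.    1.07  0.08] F [0.8 1.4 0.2]
shift [ 0.5 -0.   0.5] rot [0.002 0.003 0.002]
```

>>> arm_command --plan '[[[1, 1, 45, 0, 0, 0, 0], [1, 1, 80, 0, 0, 0, 0], [1, 1, 96, 0, 0, 0, 0], [1, 1, 103, 0, 0, 0, 0], [1, 1, 103, 0, 0, 0, 0], [1, 1, 103, 0, 0, 0, 1], [1, 1, 103, 0, 0, 0, 1], [1, 1, 103, 0, 0, 0, 1], [1, 1, 103, 0, 0, 0, 1], [1, 1, 103, 0, 0, 0, 1], [1, 1, 103, 0, 0, 0, 1], [1, 1, 103, 0, 0, 0, 1]]]' --squeeze 20

```text
time_s: 21.45
ee_pos: [0.4838, -0.0962, 0.0084]
eef_rot: [3.14, 0.001, 1.22]
force: [-1.7, 0.2, 5.9]
grip_width: 0.0182
grip_force: 20.0
```

>>> arm_command --plan '[[[0, 0, 0, 0, 0, 0, 1], [0, 0, -15, 0, 0, 0, 1], [0, 0, -50, 0, 0, 0, 1], [0, 0, -95, 0, 0, 0, 1], [0, 0, -140, 0, 0, 0, 1], [0, 0, -140, 0, 0, 0, 1]]]'

```text
time_s: 22.05
ee_pos: [0.4857, -0.0965, 0.1535]
eef_rot: [3.131, 0.0, 1.22]
force: [0.0, -0.5, -0.7]
grip_width: 0.0181
grip_force: 20.0
```

Run:
```python
from blue import *
blue(('wrist','side'),xr=(.38,.6),yr=(-.2,0),zr=(.1,.2))
# case: rim & insert & recess from both views
for n in('side','scene'):
    p,d,i=shot(n); C=cloud(d,i); np.savez(n+'8.npz',p=p,d=d)
    m=(d>0)&(abs(C[...,0]-.53)<.09)&(abs(C[...,1]-.316)<.1)
    for nm,a,b in(('recess',.012,.0185),('insert',.0195,.0265),('rim',.052,.060)):
        P=C[m&(C[...,2]>a)&(C[...,2]<b)]
        if len(P)>5: print(n,nm,len(P),P.mean(0).round(4),np.percentile(P,[2,98],axis=0).round(3).tolist(), cv2.minAreaRect((P[:,:2]*1000).astype(np.float32)))
p,d,i=shot('scene')
a=np.load('side8.npz')['p'][170:330,170:330]; b=np.load('scene8.npz')['p'][110:220,220:330]
cv2.imwrite('pics/c8.png',np.hstack([cv2.resize(a,(400,400)),cv2.resize(b,(400,400))]))
delta([.53,.31,.15],tool(0,np.radians(7.7),1))
```

```text
wrist [ 305  187   28   99 2500] [[0.4719, -0.1229, 0.159], [0.4877, -0.0895, 0.1656], [0.5026, -0.0628, 0.1677]] [-0.338 -0.941  0.026]
side [353 141  13  11  79] [[0.4804, -0.0956, 0.148], [0.4875, -0.0734, 0.1584], [0.5004, -0.0607, 0.1631]] [-0.291 -0.939  0.182]
side recess 530 [0.5236 0.3276 0.0153] [[0.462, 0.254, 0.013], [0.579, 0.398, 0.018]] ((532.2490844726562, 317.1612243652344), (129.89698791503906, 151.05975341796875), 7.641992092132568)
side insert 2101 [0.5416 0.3141 0.0214] [[0.468, 0.245, 0.02], [0.6, 0.391, 0.026]] ((534.9730834960938, 302.334228515625), (130.89260864257812, 181.78948974609375), 8.266714096069336)
side rim 792 [0.5455 0.3213 0.0551] [[0.463, 0.224, 0.052], [0.613, 0.397, 0.06]] ((540.0194702148438, 304.5958251953125), (142.3562469482422, 181.75778198242188), 7.14798641204834)
scene recess 180 [0.5216 0.2761 0.0155] [[0.465, 0.226, 0.012], [0.611, 0.366, 0.018]] ((538.13818359375, 294.80877685546875), (130.21148681640625, 176.71270751953125), 8.692927360534668)
scene insert 542 [0.5402 0.331  0.0221] [[0.467, 0.228, 0.02], [0.603, 0.393, 0.026]] ((537.3709106445312, 302.9410095214844), (131.31919860839844, 176.819580078125), 8.249634742736816)
scene rim 354 [0.5507 0.2962 0.0551] [[0.466, 0.222, 0.052], [0.613, 0.392, 0.06]] ((542.2369995117188, 302.70904541015625), (141.35589599609375, 177.00148010253906), 7.912990093231201)
t 22.3 pos [ 0.4829 -0.0959  0.1465] w 0.0183 q [-0.27  0.23  1.75 -0.    1.16  0.08] F [-0.7  0.  -0.5]
shift [397.3 -95.2  -3.8] rot [-0.     0.002  1.086]
```

View pics/c8.png

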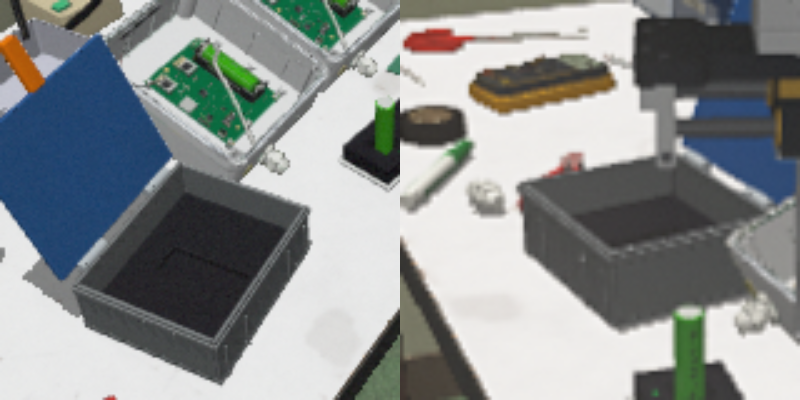

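The lid leans open with its tab at (20,65). The recess shows only as a faint edge (170–250, 250–270), so I'll hover over the case and find it in the wrist depth. The cell is held with its axis along the tool's x.

Run:
```python
from h import *
delta([.49,.31,.17],tool(0,np.radians(7.7),0))
```

```text
t 22.3 pos [ 0.4829 -0.0959  0.1465] w 0.0183 q [-0.27  0.23  1.75 -0.    1.16  0.08] F [-0.7  0.  -0.5]
shift [ 383.6 -132.8  -23.8] rot [-2.000e-03 -1.000e-03 -2.056e+00]
```

>>> arm_command --plan '[[[38, -13, -24, 0, 0, -0.14, 1], [77, -27, -24, 0, 0, -0.28, 1], [115, -40, -24, 0, 0, -0.42, 1], [153, -53, -24, 0, 0, -0.56, 1], [192, -66, -24, 0, 0, -0.7, 1], [230, -80, -24, 0, 0, -0.84, 1], [268, -93, -24, 0, 0, -0.98, 1], [307, -106, -24, 0, 0, -1.12, 1], [345, -120, -24, 0, 0, -1.26, 1], [384, -133, -24, 0, 0, -1.4, 1], [384, -133, -24, 0, 0, -1.54, 1], [384, -133, -24, 0, 0, -1.68, 1]]]'

```text
time_s: 23.5
ee_pos: [0.4898, 0.3112, 0.1693]
eef_rot: [-3.138, -0.001, 2.908]
force: [-0.4, -0.8, -0.4]
grip_width: 0.018
grip_force: 20.0
```

Run:
```python
from h import *
delta([.49,.31,.17],tool(0,np.radians(7.7),0))
```

```text
t 23.5 pos [0.4898 0.3112 0.1693] w 0.018 q [ 0.5   0.4   1.47 -0.    1.27 -0.83] F [-0.4 -0.8 -0.4]
shift [-0.5 -1.2 -0.6] rot [-0.003 -0.002 -0.368]
```

>>> arm_command --plan '[[[0, 0, 0, 0, 0, -0.14, 1], [0, 0, 0, 0, 0, -0.28, 1], [0, 0, 0, 0, 0, -0.368, 1], [0, 0, 0, 0, 0, -0.368, 1], [0, 0, 0, 0, 0, -0.368, 1]]]'

```text
time_s: 24.0
ee_pos: [0.4903, 0.3102, 0.1704]
eef_rot: [-3.14, -0.001, -3.018]
force: [-0.1, 0.4, -0.6]
grip_width: 0.0184
grip_force: 20.0
```

```bash
cat > rec.py <<'E'
from blue import *
blue(('wrist',),xr=(.35,.6),yr=(.2,.4),zr=(.08,.3))
p,d,i=shot('wrist'); C=cloud(d,i); np.savez('w9.npz',p=p,d=d,C=C)
o=ctrl.get_obs(); print(o['ee_pos'],o['eef_rot'])
a=np.radians(7.7); X=np.array([np.cos(a),np.sin(a)]); Y=np.array([-X[1],X[0]]); c0=np.array([.534,.3165])
u=(C[...,:2]-c0)@X*1000; v=(C[...,:2]-c0)@Y*1000
ins=(d>0)&(abs(u)<57)&(abs(v)<68); z=C[...,2]*1000
print('z hist',np.histogram(z[ins],np.arange(10,32,1))[0].tolist())
S=np.c_[u[ins],v[ins],z[ins]]; hi=S[(S[:,2]>19)&(S[:,2]<26)]; lo=S[(S[:,2]<18)&(S[:,2]>10)]
if len(hi): print('insert z',np.median(hi[:,2]))
if len(lo): print('recess',len(lo),np.median(lo[:,2]),'u',np.percentile(lo[:,0],[1,5,50,95,99]).round(1),'v',np.percentile(lo[:,1],[1,5,50,95,99]).round(1))
g=np.full((27,24),' ')
for k in S:
    r,c=int((k[1]+68)//5.1),int((k[0]+57)//5)
    if 10<k[2]<18: g[r,c]='o'
    elif k[2]<26 and g[r,c]==' ': g[r,c]='.'
print('\n'.join(''.join(r) for r in g))
E
python3 rec.py
```

```text
wrist [ 305  187   28   99 2538] [[0.4567, 0.3001, 0.1762], [0.4846, 0.3104, 0.1824], [0.5185, 0.3209, 0.1845]] [0.992 0.127 0.015]
[0.49042078 0.31027538 0.17081385] [-3.13976695e+00 -3.50268828e-04 -3.01736697e+00]
z hist [0, 0, 0, 0, 1, 4, 17, 4, 0, 2, 78, 1220, 2936, 1283, 91, 4, 0, 0, 0, 0, 0]
insert z 22.517798192647128
recess 26 16.25087250731183 u [-37.5 -37.4 -37.1 -36.  -35.9] v [-11.6 -11.3   1.1  12.2  12.5]
 ...................... 
 ...................... 
 ...................... 
 .....................  
 .................      
 ...............        
 ..............         
 .............          
 .............          
 .............        . 
 ....                   
 ..oo                   
 ..o                    
 ..o                    
 ..o                    
 ..oo                   
 .............       .. 
 ............           
 .............          
 .............          
 ..............         
 ................       
 ....................   
 ...................... 
 ...................... 
 ...................... 
 ......................
```

The recess's near edge is at u = −37.5 mm and its sides at v = ±12 mm, so it is centred on the case and its floor is at 16 mm. The cell is aligned in the hand, about 1.5 mm short of the TCP along x. Moving over the recess and down.

>>> arm_command --plan '[[[-25, 0, 10, 0, 0, -0.01, 1], [-45.5, 0, 30, 0, 0, -0.01, 1], [-45.5, 0, 70, 0, 0, -0.01, 1], [-45.5, 0, 105, 0, 0, -0.01, 1], [-45.5, 0, 125, 0, 0, -0.01, 1], [-45.5, 0, 130, 0, 0, -0.01, 1], [-45.5, 0, 130, 0, 0, -0.01, 1]]]'

```text
time_s: 24.8
ee_pos: [0.5357, 0.3159, 0.0412]
eef_rot: [-3.14, -0.0, -3.006]
force: [0.0, 0.2, 0.7]
grip_width: 0.0181
grip_force: 20.0
```

Run:
```python
from blue import *
blue(('wrist','side'),xr=(.45,.6),yr=(.27,.36),zr=(.015,.08))
p,d,i=shot('wrist'); cv2.imwrite('pics/w10.png',p)
delta([.5355,.3165,.0235],tool(0,np.radians(7.7),0))
```

```text
wrist [ 305  186   28  100 2584] [[0.5019, 0.3054, 0.046], [0.5302, 0.3161, 0.0533], [0.5645, 0.3268, 0.0555]] [0.99  0.138 0.021]
side [249 266  16  14 140] [[0.5009, 0.306, 0.0404], [0.5135, 0.3175, 0.0516], [0.5333, 0.3237, 0.0556]] [-0.984 -0.083 -0.158]
t 24.95 pos [0.5364 0.3162 0.043 ] w 0.0181 q [ 0.47  0.63  1.45 -0.    1.07 -1.23] F [ 0.1  0.2 -0.3]
shift [ 0.9  0.4 19.5] rot [-0.001  0.003  0.002]
```

View pics/w10.png

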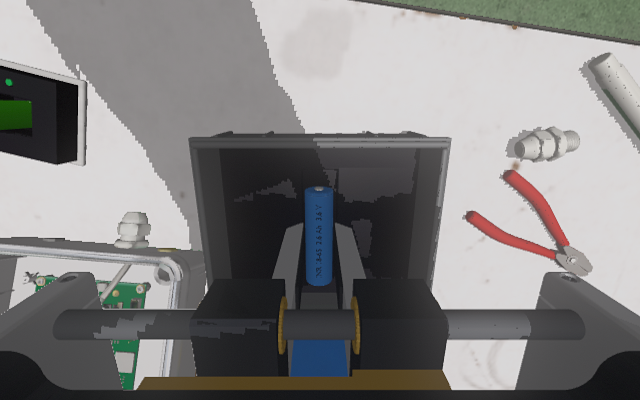

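The cell sits centred over the recess, with its near end at (319,187) and the recess edge at (305–337,170). Lowering the rest of the way.

>>> arm_command --plan '[[[0, 0, 6, 0, 0, 0, 1], [0, 0, 11, 0, 0, 0, 1], [0, 0, 14, 0, 0, 0, 1], [0, 0, 16, 0, 0, 0, 1], [0, 0, 17.5, 0, 0, 0, 1], [0, 0, 17.5, 0, 0, 0, 1]]]'

```text
time_s: 25.55
ee_pos: [0.5357, 0.3158, 0.0237]
eef_rot: [-3.14, 0.0, -3.005]
force: [0.2, 0.8, -0.1]
grip_width: 0.0183
grip_force: 20.0
```

Run:
```python
from blue import *
blue(('wrist','side'),xr=(.45,.6),yr=(.27,.36),zr=(.015,.08))
delta([.5355,.3165,.0235],tool(0,np.radians(7.7),0))
```

```text
wrist [ 305  187   28   99 2584] [[0.502, 0.3054, 0.0284], [0.53, 0.3161, 0.0358], [0.5645, 0.3268, 0.0378]] [0.99  0.138 0.02 ]
side [250 271  16  15 138] [[0.5008, 0.3054, 0.0199], [0.5133, 0.3169, 0.0331], [0.5335, 0.3235, 0.0366]] [-0.981 -0.074 -0.178]
t 25.65 pos [0.5358 0.3159 0.024 ] w 0.0182 q [ 0.47  0.65  1.46 -0.    1.03 -1.23] F [ 0.1  0.5 -0.5]
shift [0.2 0.6 0.5] rot [-0.001  0.001  0.002]
```

>>> arm_command --plan '[[[0, 0, 0.8, 0, 0, 0, 1], [0, 0, 0.8, 0, 0, 0, 1], [0, 0, 0.8, 0, 0, 0, 0.3], [0, 0, 0.8, 0, 0, 0, 0.1], [0, 0, 0.8, 0, 0, 0, 0.1], [0, 0, 0.8, 0, 0, 0, 0.1], [0, 0, 0.8, 0, 0, 0, 0.1], [0, 0, -15, 0, 0, 0, 0.1], [0, 0, -60, 0, 0, 0, 0.1], [40, 0, -105, 0, 0, 0, 0.1], [60, 0, -140, 0, 0, 0, 0.1], [60, 0, -140, 0, 0, 0, 0.1]]]' --squeeze 5

```text
time_s: 26.85
ee_pos: [0.4761, 0.309, 0.1712]
eef_rot: [3.139, 0.009, -3.004]
force: [0.2, 0.4, -0.2]
grip_width: 0.042
grip_force: 0.0
```

Run:
```python
from blue import *
blue(('wrist','side'),xr=(.45,.6),yr=(.27,.36),zr=(.01,.05))
p,d,i=shot('side'); C=cloud(d,i); H=cv2.cvtColor(p,cv2.COLOR_BGR2HSV)
for k,lo,hi,b in(('tab',(4,120,100),(20,255,255),((.6,.8),(.25,.4))),('green',(40,100,60),(75,255,255),((.45,.52),(.08,.12)))):
    m=(cv2.inRange(H,lo,hi)>0)&(d>0)&(C[...,0]>b[0][0])&(C[...,0]<b[0][1])&(C[...,1]>b[1][0])&(C[...,1]<b[1][1]); P=C[m]; print(k,len(P),np.percentile(P,[2,50,98],axis=0).round(3).tolist())
o=ctrl.get_obs(); print(o['time_s'],o['ee_pos'],o['grip_width'])
```

```text
wrist [310 201  15  54 765] [[0.5022, 0.3051, 0.0268], [0.5322, 0.3159, 0.0335], [0.5646, 0.3269, 0.0359]] [0.99  0.139 0.017]
side [235 268  31  18 277] [[0.5007, 0.307, 0.0192], [0.5311, 0.3201, 0.0308], [0.5644, 0.3286, 0.0345]] [-0.988 -0.151 -0.013]
tab 211 [[0.659, 0.329, 0.025], [0.67, 0.339, 0.198], [0.71, 0.395, 0.218]]
green 140 [[0.467, 0.099, 0.016], [0.48, 0.108, 0.044], [0.491, 0.111, 0.072]]
27.0 [0.47630251 0.30789554 0.16444144] 0.042391969051940585
```

The cell lies flat in the recess with its top at about 34.5 mm, the lid is open, green is still standing, and the robot is clear. Handing in.

```bash
python3 -c "
from station import ctrl
print(ctrl.hand_in())"
```

```text
the job is handed in; nothing more can be done
None
```

The job is handed in after about 27 s of the 72 s allowed: the lid stands open on its stop, the blue cell was laid on the mat, picked up again and now lies flat in the recess, and the green cell still stands in the stand.

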